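# Pack the choke tray and press the short module flush with the spacer

### The arm

A 7-joint arm with a two-finger parallel gripper is mounted at the origin on the work surface. World frame = base frame: x ahead of the robot, y to its left, z up, the work surface at z = 0. Lengths are in m, angles in degrees, forces in N, time in s.
With the tool pointing down it reaches from about 0.35 to 0.775 m from the base axis. Payload 3.1 kg.
Tool frame: the origin (TCP) lies on the centre line of the jaws, within the pads' length; the fingertips stand 17 mm ahead of it and the grasp point (between the pads) lies 2 mm behind it (robot.tip_reach is the distance from the TCP to the fingertips, in m); z points along the fingers, y is the direction in which the jaws open and shut (so a half turn about z gives the same grasp; the last joint's range is limited). The gripper opens to 85 mm and grips with 20 to 120 N. Pads are 22 mm wide; open, the fingers measure 114 mm over their backs; the gripper's body (76 mm by 85 mm) begins 54 mm behind the grasp point. The pads swing forward as they close: fully open they stand 13 mm farther back than shut.
Start: joints at [61.725, 17.813, 0.802, 86.603, -0.252, 75.585, -1.558], TCP at [0.24, -0.495, 0.248] pointing down, gripper open.
Joint ranges: [-154.91, 154.91], [-16.99, 109.72], [-72.82, 74.43], [7.12, 147.25], [-82.49, 262.49], [11.32, 116.49], [-174.64, 174.64]. Speed limits (degrees/s): [159.86, 159.86, 180, 180, 180, 180, 180].

### API

Orientations are given as [roll, pitch, yaw] about the fixed x, y, z axes, in that order (R = Rz(yaw) Ry(pitch) Rx(roll)).
In Python, from station import robot, fingers, vision, workorder, recognise gives the robot as it stands. Calls block until the motion is done:
- robot.move_to(position, orientation): joint-space move of the TCP to a pose.
- robot.line_to(position, orientation=None, velocity=0.15, f_stop=None): straight line of the TCP; orientation=None keeps the orientation; velocity is the mean speed in m/s. With f_stop (N) it stops when the force on the tool has changed by that much, and returns True; else False.
- robot.move_j(angles): joint-space move.
- fingers.gripper_to(opening, force=None): opening from 0.0 (shut) to 1.0 (fully open); force is the grip in N (None keeps the last); returns when the fingers have stopped.
- robot.pause(seconds).
- robot.inverse_kinematics(position, orientation): joint angles nearest the present ones, or None.
- vision.grab_frame(name): name is "scene" or "top"; returns the picture (420x560x3 uint8, red, green, blue); there is no depth.
- vision.calibration(name): a dict with "mtx" (3x3 intrinsics, pixels), "extrinsics" (4x4, takes a point from world to camera coordinates). Camera axes: x right, y up, looking along -z (the intrinsics and any distortion apply to the point x, -y, -z); pixel columns grow to the right and rows downward; lengths in m; the calibration is good to about 2 mm. A picture is of the moment at which its call begins. calibration takes no time and is no camera call.
A pose or a line that the arm cannot do raises robot.PlanningError and nothing moves.
- workorder.close_job(): hands the job in, once; it reports no verdict.
Trained networks look in the newest picture that a camera, given by its name, has taken for a name from the list of things; names that differ only in an ending like _2 or _b are one class to them, and where a whole thing is asked for, a point or a joint stands for the part that bears it (a point fixed in the world has none). Each returns a list of dicts, best first, with "p" (0 to 1); they miss things now and then, are a little off and sometimes report something else, mostly with a low value. They report only what shows in the picture. A call takes as long as a camera call. They do not tell look-alikes from the thing itself.
- recognise(label, camera): "rect" ([centre column, centre row, width, height] in pixels, round what is visible of it).
Readings, each from a call of its own:
- robot.current_time_s(): time.
- robot.current_joint_positions(): joint angles.
- robot.current_dq(): joint speeds.
- robot.current_joint_torque(): joint torques, N m.
- robot.current_tool_pos(): TCP position.
- robot.current_eef_rot(): TCP orientation.
- robot.current_contact_force(): force on the tool from outside, world axes, zero at the start.
- robot.current_torque(): the same for the moment, N m.
- robot.current_finger_gap(): opening from 0.0 (shut) to 1.0 (fully open).
Only numpy, scipy, OpenCV 4.12 (cv2) and the standard library are available. Lean on these libraries where they do the work, as an engineer would, in place of code of your own. Each camera call takes 0.05 s, during which the arm holds its last target.

### The job

Pack the loose power module flat into the tray's empty lane, lengthwise, and let go of it. Then slide the yellow spacer, upright, down to the tray floor in the middle of the one gap between a module and the tray's plain end wall that is wide enough for it (do not try it on the other modules), and with it push that module flush against the red fence. Finish holding: keep gripping the spacer and pressing the module firmly against the fence, with the third module, spray can, screwdriver and circuit board left where they were.

Things in the scene. Friction and masses are not known exactly. Their poses are not given: they have to be found in the camera images.
- tray: Fixed open aluminium tray, 98 mm (x, roughly away from the robot) by 174 mm (y). Origin: centre of its underside, on the bench. Floor 4 mm thick; walls and dividers 6 mm thick, tops 18 mm above the bench. Three lanes along x, centred at tray y = -56, 0, +56 mm, each 86 mm long (x -43 to +43) and 50 mm wide, in any order: one empty, module_a's, module_b's. The -x end wall is plain.
- fence: The red end wall of the tray, fixed to it, same origin and axes as the tray; its inner face, which modules are pressed against, is at tray x = +43 mm. Rigid; a steady push of 5 to 10 N on the module is firm enough.
- empty_lane (a point): Middle of the floor of the empty lane (within 1 mm), marked with an orange pad 70 x 40 mm lying flat on the tray floor; axes as the tray's.
- module_a_center (a point): Short power module standing loose in a lane, 4-6 mm off the red fence, 22-24 mm of lane free at its other end. Green base 58 mm long (its x, along the lane), 44 wide, 18 high; on its middle a black and copper core 30 x 30 mm, 30 mm high; 48 mm high in all, 0.2-0.33 kg, base slides on the tray floor. The point is its centre, 24 mm above its underside.
- module_b_center (a point): Longer power module standing loose in another lane, some mm off the fence with 10 to 12 mm free at its other end, too little for the spacer; stays where it is. Same look and point as module_a, but the base is 70 mm long (its x).
- module_c_center (a point): Loose power module standing on the bench beside the tray, to be packed in the empty lane. Same look and point as module_a, but the base is 76 mm long (its x), 44 wide, 18 high. Grip it by the 30 x 30 x 30 mm core on top, sides along its x and y; in the tray there is finger room at the core's ends along the lane, little between lanes.
- spacer_center (a point): Yellow plastic spacer, a slab standing upright on the bench beside the tray: 18 mm thick (its x), 40 mm wide (its y), 95 mm high (its z), about 90 g. The point is its centre, 47.5 mm above its underside. Gripped near the top across its thickness, the fingers pass above the modules' cores.
- spray: Spray can, 52 mm across, 150 mm high, standing on the bench; leave alone. Origin at its underside.
- driver: Screwdriver lying on the bench; leave alone.
- board: Green circuit board 50 x 80 mm, about 16 mm high, lying on the bench beyond the tray; leave alone. Origin at its underside.
Not all that is in view belongs to the job. Leave any pink or purple look-alike of the part that bears module_c_center alone.

How it is judged:
By the outcome, as a careful person would: the job done as asked, in the order asked, and still so for the second after the job is handed in, while the arm keeps its last pose, push and grip.
It also fails if it takes over 54 s, if anything falls off the work surface, if the arm or the gripper's body presses on something with over 40 N, if the wrist force passes 120 N, or if a joint passes its speed limit or range.

## Working session

There is one attempt and no reset: what is moved stays moved. The work goes in short steps, each a Python script; the robot and the scene stay as the last script left them, time stands still between calls to the robot, and variables do not carry over. Pictures are saved under pics/ and viewed, and the job is handed in when it is done.

```bash
ls; mkdir -p pics
python3 - <<'E'
from station import robot, fingers, vision
import cv2
for n in("scene","top"):
    im=vision.grab_frame(n); cv2.imwrite(f"pics/{n}0.png",im[:,:,::-1])
    c=vision.calibration(n); print(n,c)
print(robot.current_time_s(),robot.current_eef_rot(),robot.current_finger_gap())
E
```

```text
pics
scene {'mtx': array([[379.48032304,   0.        , 281.00421962],
       [  0.        , 379.48032304, 209.88580303],
       [  0.        ,   0.        ,   1.        ]]), 'extrinsics': array([[-0.84099211,  0.54053048,  0.02364469,  0.45827603],
       [-0.28111913, -0.4738875 ,  0.83450744,  0.13447101],
       [ 0.46228163,  0.6951672 ,  0.55048911, -1.33350745],
       [ 0.        ,  0.        ,  0.        ,  1.        ]])}
top {'mtx': array([[494.98385872,   0.        , 272.5428168 ],
       [  0.        , 494.98385872, 204.04596494],
       [  0.        ,   0.        ,   1.        ]]), 'extrinsics': array([[-0.00557112, -0.99984858, -0.01648565,  0.04991871],
       [ 0.99779862, -0.00664763,  0.0659827 , -0.54810034],
       [-0.0660823 , -0.01608176,  0.99768457, -1.24188865],
       [ 0.        ,  0.        ,  0.        ,  1.        ]])}
0.1 [-1.79874657e+02  3.81858518e-03  2.58912449e+01] 0.9988354763068067
```

View pics/scene0.png

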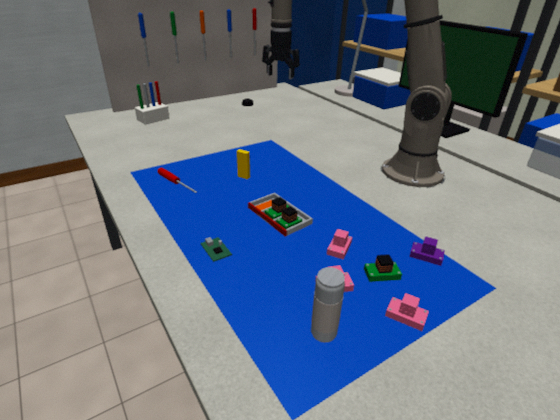

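View pics/top0.png

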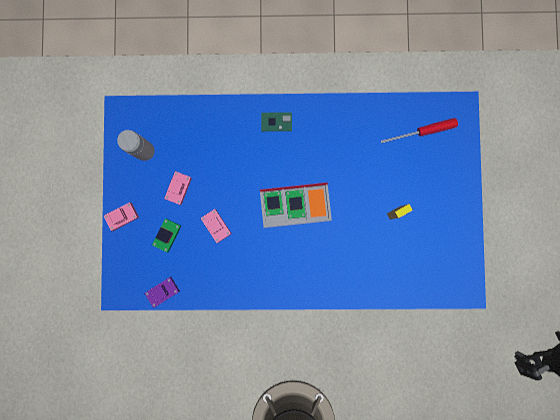

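Top view: tray at about (295,204), empty lane (orange) on its right at (317,203). Two modules sit at (274,203) and (296,204). The loose green module is at (166,236), among pink/purple look-alikes, and the spacer is at (400,211). I'll zoom in.

Run:
```python
import cv2,numpy as np
t=cv2.imread("pics/top0.png");s=cv2.imread("pics/scene0.png")
def z(im,x,y,w,h,k):return cv2.resize(im[y:y+h,x:x+w],None,fx=k,fy=k,interpolation=cv2.INTER_CUBIC)
a=z(t,250,170,90,70,8);cv2.imwrite("pics/z_tray.png",a)
b=np.hstack([z(t,141,206,50,60,7),z(t,380,190,50,60,7)]);cv2.imwrite("pics/z_cs.png",b)
cc=np.hstack([z(s,240,185,80,55,5),z(s,355,245,60,55,5)][:2]);cv2.imwrite("pics/z_s.png",cc)
cv2.imwrite("pics/z_sp.png",z(s,225,140,40,50,8))
```

```text
(no output)
```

View pics/z_tray.png

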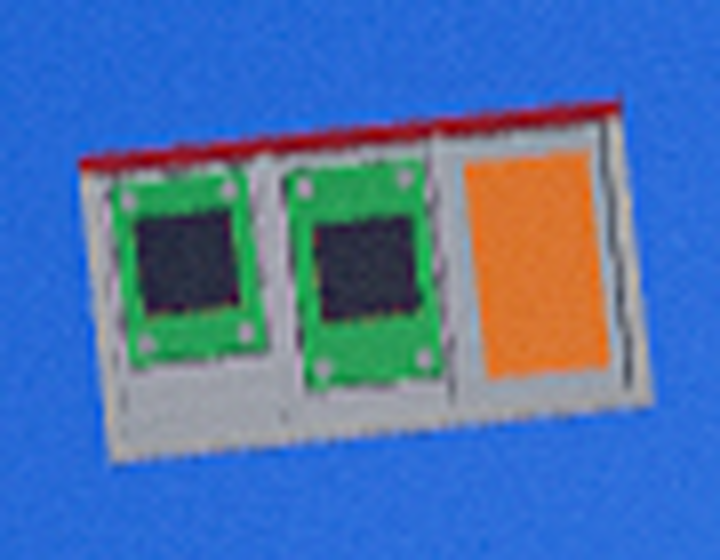

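View pics/z_cs.png

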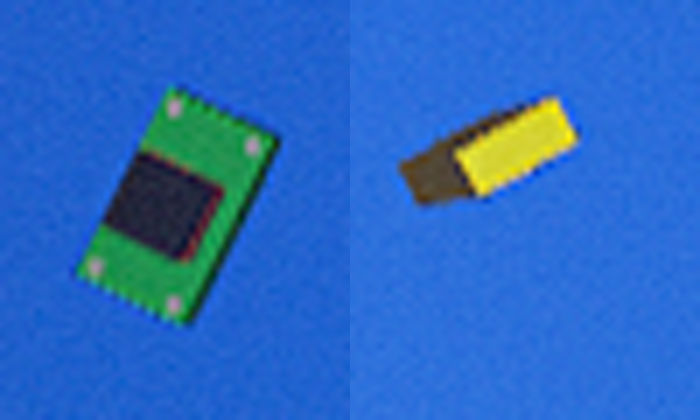

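View pics/z_s.png

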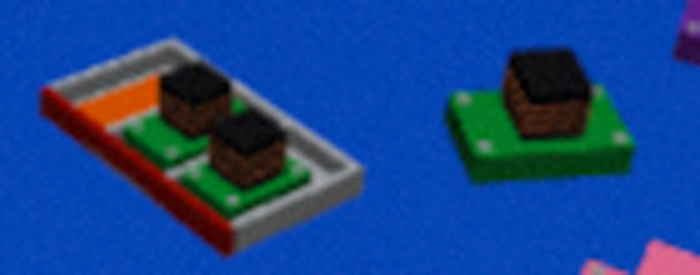

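View pics/z_sp.png

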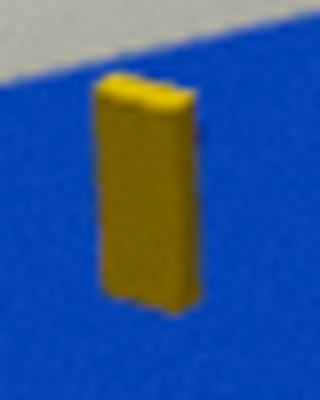

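Left lane (tray y=+56) holds the short module_a with the wide gap; the middle lane holds module_b; the right lane is empty. Next I'll fit silhouettes in both cameras, with z left free as a check.

```bash
cat > fit.py <<'E'
import numpy as np,cv2
from scipy.optimize import minimize
from station import vision
C={n:vision.calibration(n) for n in("scene","top")}
def proj(n,P):
    P=np.atleast_2d(P);c=C[n];E=c["extrinsics"];q=P@E[:3,:3].T+E[:3,3]
    q=np.stack([q[:,0],-q[:,1],-q[:,2]],1);u=q@c["mtx"].T;return u[:,:2]/u[:,2:]
def box(x0,x1,y0,y1,z0,z1):
    return np.array([[x,y,z] for x in(x0,x1) for y in(y0,y1) for z in(z0,z1)])
def world(p,x,y,yaw,z=0):
    c,s=np.cos(yaw),np.sin(yaw);return np.stack([x+c*p[:,0]-s*p[:,1],y+s*p[:,0]+c*p[:,1],p[:,2]+z],1)
K=8
def raster(n,boxes,pose,roi):
    x,y,w,h=roi;m=np.zeros((h*K,w*K),np.uint8)
    for b in boxes:
        u=(proj(n,world(b,*pose))-[x,y]+0.5)*K-0.5
        hull=cv2.convexHull(u.astype(np.float32))[:,0]
        cv2.fillConvexPoly(m,np.round(hull*16).astype(np.int32),255,shift=4)
    m=cv2.resize(m,(w,h),interpolation=cv2.INTER_AREA)/255.
    return cv2.GaussianBlur(m,(0,0),0.6)
def alpha_nonblue(im,roi):
    x,y,w,h=roi;p=im[y:y+h,x:x+w].astype(float)
    r=np.clip((p[...,2]-np.maximum(p[...,0],p[...,1])),0,None)   # blueness
    return np.clip(1-r/np.percentile(r,90),0,1)
def fit(views,boxes,p0,free_z=False):
    """views: list of (cam, roi, alpha)"""
    def cost(p):
        return sum(((raster(n,boxes,p,roi)-a)**2).sum() for n,roi,a in views)
    p0=list(p0)[:3]+([0.] if free_z else [])
    d=[.006,.006,.08]+([.006] if free_z else []);best=None
    for k in range(3):
        S=np.array([p0]+[np.array(p0)+np.eye(len(p0))[i]*d[i]/(1+k) for i in range(len(p0))])
        r=minimize(cost,p0,method="Nelder-Mead",options=dict(initial_simplex=S,xatol=1e-5,fatol=1e-3,maxiter=400));p0=r.x
    return r.x,r.fun
def ray(n,uv,z):
    c=C[n];E=c["extrinsics"];d=np.linalg.inv(c["mtx"])@[uv[0],uv[1],1];d=np.array([d[0],-d[1],-d[2]])
    R=E[:3,:3];o=-R.T@E[:3,3];d=R.T@d;t=(z-o[2])/d[2];return o+t*d
def mod(L,z0=0): return [box(-L/2,L/2,-.022,.022,z0,z0+.018),box(-.015,.015,-.015,.015,z0+.018,z0+.048)]
SP=[box(-.009,.009,-.02,.02,0,.095)]
TR=[box(-.049,.049,-.087,.087,0,.018)]
E
cat > m0.py <<'E'
from fit import *
I={n:cv2.imread(f"pics/{n}0.png")[:,:,::-1] for n in C}
def roi(n,P,r=.07,zt=.1):
    u=proj(n,P+box(-r,r,-r,r,0,zt));a=np.floor(u.min(0)).astype(int);b=np.ceil(u.max(0)).astype(int);return (*a,*(b-a))
def rep(nm,boxes,uv,zc,yaw0,rT,rS):
    p=ray("top",uv,zc);p0=[p[0],p[1],yaw0]
    V={"top":("top",rT,alpha_nonblue(I["top"],rT)),"scene":("scene",rS,alpha_nonblue(I["scene"],rS))}
    f=lambda v,z:fit(v,boxes,p0,z)
    for k,v,z in(("top",[V["top"]],0),("scene",[V["scene"]],0),("both",list(V.values()),0),("both z",list(V.values()),1)):
        r,c=f(v,z);print(nm,k,np.round(r[:2]*1e3,1),np.round(np.degrees(r[2]),2),np.round(r[3:]*1e3,1),"cost",round(c,2))
    return r
rep("C",mod(.076),(166,236),.02,np.radians(-25),(146,212,40,46),(358,250,47,35))
rep("SP",SP,(403,210),.095,np.radians(-60),(380,196,38,30),(228,144,30,40))
rep("TR",TR,(295,205),.018,np.radians(5),(252,174,86,62),(242,188,76,50))
E
python3 m0.py
```

```text
C top [471.1 319.7] -25.89 [] cost 11.65
C scene [471.3 322. ] -26.19 [] cost 4.73
C both [470.8 320.6] -26.03 [] cost 26.3
C both z [470.4 320.6] -26.0 [-1.4] cost 19.7
SP top [ 525.8 -266.4] -152.98 [] cost 5.67
SP scene [ 525.2 -264.2] -152.23 [] cost 72.36
SP both [ 525.1 -265.5] -153.03 [] cost 80.91
SP both z [ 525.2 -265.7] -152.72 [-0.2] cost 80.85
TR top [547.  -10.9] 5.67 [] cost 23.31
TR scene [546.4  -8.8] 5.78 [] cost 3.83
TR both [546.8 -10.6] 5.72 [] cost 31.85
TR both z [546.7 -10.7] 5.69 [-0.7] cost 30.3
```

```bash
cat > m1.py <<'E'
from fit import *
I=cv2.imread("pics/top0.png")[:,:,::-1]
def chan(roi,f):
    x,y,w,h=roi;return f(I[y:y+h,x:x+w].astype(float))
ts=np.array([.547,-.0109]);tw=np.radians(5.67)
def T(p):
    R=np.array([[np.cos(tw),-np.sin(tw)],[np.sin(tw),np.cos(tw)]]);return R.T@(np.array(p)-ts)*1e3
r=(304,184,28,40)
a=np.clip(chan(r,lambda p:(p[...,0]-p[...,2]))/190,0,1); print(a.max())
a/=np.percentile(a,90);a=a.clip(0,1)
p,c=fit([("top",r,a)],[box(-.035,.035,-.02,.02,.0045,.005)],[.55,-.066,.1]);print("pad",p,T(p[:2]),c)
for nm,L,uv,r in(("A",.058,(274,203),(260,186,26,34)),("B",.07,(296,204),(283,186,26,36))):
    # green-or-dark core: green top + core silhouette
    def g(p):
        s=p[...,1]-np.maximum(p[...,0],p[...,2]); return np.clip(s/np.percentile(s,85),0,1)
    x,y,w,h=r;a=chan(r,g)
    dark=chan(r,lambda p:p.max(-1)<75).astype(np.uint8)
    n,l,st,_=cv2.connectedComponentsWithStats(dark); 
    k=1+np.argmax(st[1:,4]);a=np.maximum(a,cv2.dilate((l==k).astype(np.uint8),np.ones((3,3)))*1.)
    B=[box(-L/2,L/2,-.022,.022,.0219,.022),box(-.015,.015,-.015,.015,.022,.052)]
    q=ray("top",uv,.022);p,c=fit([("top",r,a)],B,[q[0],q[1],tw]);print(nm,p,np.degrees(p[2]),T(p[:2]),c)
E
python3 m1.py
```

```text
1.0
pad [ 0.55227366 -0.0665805   0.09862942] [ -0.25330359 -55.92911341] 15.631486050172516
A [0.55089845 0.04527815 0.11490945] 6.583826548402266 [ 9.42970595 55.51813431] 21.551215108284687
B [ 0.54864552 -0.01071059  0.09878313] 5.659856247209739 [1.65618294 0.02590892] 24.024206844146125
```

Run:
```python
from station import robot
import numpy as np
for P,ys in(([.4711,.3197,.038],(64.1,-115.9)),([.5524,-.0666,.042],(95.7,-84.3)),([.5258,-.2664,.08],(117.2,-62.8)),([.511,.042,.084],(95.7,-84.3))):
  for y in ys:
    for dz in (0,.12):
      q=robot.inverse_kinematics([P[0],P[1],P[2]+dz],[180,0,y]);print(P,y,dz,None if q is None else np.round(q,0))
print(robot.tip_reach,robot.current_time_s())
```

```text
[0.4711, 0.3197, 0.038] 64.1 0 [ -1.  43. -52.  97.  39.  60. -92.]
[0.4711, 0.3197, 0.038] 64.1 0.12 [ -1.  33. -51.  90.  26.  70. -83.]
[0.4711, 0.3197, 0.038] -115.9 0 [  4.  48. -62.  97.  47.  65.  82.]
[0.4711, 0.3197, 0.038] -115.9 0.12 [  4.  37. -62.  90.  34.  73.  91.]
[0.5524, -0.0666, 0.042] 95.7 0 [ 28.  34. -32.  99.  22.  53.  -7.]
[0.5524, -0.0666, 0.042] 95.7 0.12 [ 30.  26. -34.  92.  15.  67.  -2.]
[0.5524, -0.0666, 0.042] -84.3 0 [   6.   30.   -1.  100.    1.   50. -170.]
[0.5524, -0.0666, 0.042] -84.3 0.12 [  10.   22.   -6.   93.    3.   65. -171.]
[0.5258, -0.2664, 0.08] 117.2 0 [ 41.  32. -22.  92.  14.  58.  42.]
[0.5258, -0.2664, 0.08] 117.2 0.12 [ 41.  26. -23.  84.  10.  72.  44.]
[0.5258, -0.2664, 0.08] -62.8 0 [  22.   30.    5.   93.   -3.   57. -125.]
[0.5258, -0.2664, 0.08] -62.8 0.12 [  23.   24.    3.   85.   -1.   71. -127.]
[0.511, 0.042, 0.084] 95.7 0 [ 21.  27. -37. 104.  19.  55. -18.]
[0.511, 0.042, 0.084] 95.7 0.12 [ 25.  20. -40.  95.  13.  70. -13.]
[0.511, 0.042, 0.084] -84.3 0 [ -52.   37.   65.  107.  -38.   62. -147.]
[0.511, 0.042, 0.084] -84.3 0.12 [ -54.   25.   65.   98.  -24.   72. -158.]
0.017 0.1
```

```bash
python3 - <<'E'
from station import robot,fingers,vision
import cv2
p=[.4711,.3201]
o=[180,0,64.1]
robot.move_to([*p,.20],o)
print(robot.current_time_s())
fingers.gripper_to(0.75)
robot.line_to([*p,.09],velocity=.15)
print(robot.line_to([*p,.039],velocity=.06,f_stop=8),robot.current_tool_pos(),robot.current_time_s())
for n in("scene","top"):
    cv2.imwrite(f"pics/{n}1.png",vision.grab_frame(n)[:,:,::-1])
E
python3 -c "
import cv2,numpy as np
t=cv2.imread('pics/top1.png');s=cv2.imread('pics/scene1.png')
cv2.imwrite('pics/v1.png',np.hstack([cv2.resize(t[190:270,120:220],(400,320)),cv2.resize(s[200:300,330:430],(320,320))]))"
```

```text
3.075
False [0.4713131  0.32046535 0.03938452] 5.3083
```

View pics/v1.png

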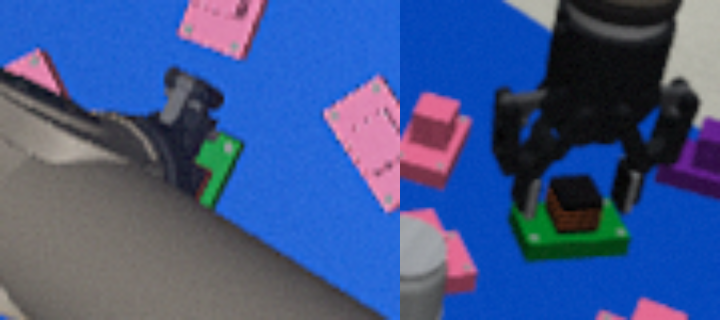

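The scene crop shows the fingers open on both sides of the core, along the module's length, just above the base. I'll grip and lift.

```bash
python3 - <<'E'
from station import robot,fingers,vision
import cv2
fingers.gripper_to(0.0,force=50)
print(robot.current_finger_gap(),robot.current_tool_pos())
cv2.imwrite("pics/scene2a.png",vision.grab_frame("scene")[:,:,::-1])
robot.line_to([.4711,.3201,.15],velocity=.15)
print(robot.current_contact_force(),robot.current_finger_gap())
robot.move_to([.5525,-.0667,.15],[180,0,95.7])
print(robot.current_time_s(),robot.current_tool_pos(),robot.current_eef_rot())
for n in("scene","top"):
    cv2.imwrite(f"pics/{n}2.png",vision.grab_frame(n)[:,:,::-1])
E
python3 -c "
import cv2,numpy as np
t=cv2.imread('pics/top2.png');s=cv2.imread('pics/scene2.png')
cv2.imwrite('pics/v2.png',np.hstack([cv2.resize(t[160:260,240:360],(384,320)),cv2.resize(s[150:250,220:320],(320,320))]))"
```

```text
0.34185758375864156 [0.47133089 0.32041925 0.03942082]
[-0.67791567  0.15348016 -2.28684285] 0.33800051224506367
8.2167 [ 0.55242506 -0.06469907  0.14999786] [ 1.79989225e+02 -8.42213761e-02  9.58375705e+01]
```

View pics/v2.png

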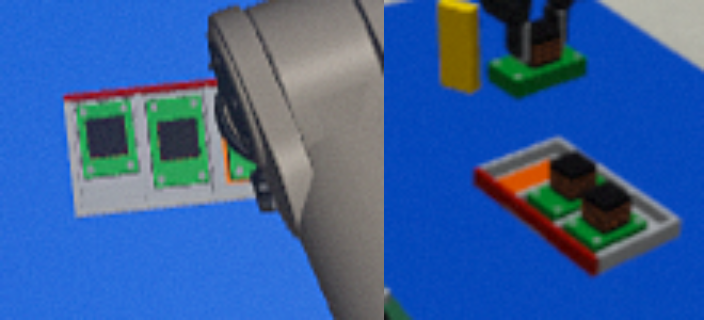

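```bash
cat > m2.py <<'E'
from fit import *
from station import robot
tcp=robot.current_tool_pos();print(tcp,robot.current_eef_rot(),robot.current_time_s(),robot.current_dq())
I=cv2.imread("pics/scene2.png")[:,:,::-1]
z0=.15-.0394
p0=[tcp[0],tcp[1]+.002,np.radians(5.7)]
u=proj("scene",world(mod(.076,z0)[0],*p0));a=np.floor(u.min(0)-5).astype(int);b=np.ceil(u.max(0)+5).astype(int);r=(*a,*(b-a))
x,y,w,h=r;p=I[y:y+h,x:x+w].astype(float)
s=p[...,1]-np.maximum(p[...,0],p[...,2]);sd=s
al=np.clip(1-(p[...,2]-p[...,1])/np.percentile(p[...,2]-p[...,1],90),0,1)
# ignore pixels in core+fingers columns above
ig=raster("scene",[box(-.045,.045,-.017,.017,z0+.02,z0+.2)],p0,r)>.02
def fitw(p0):
    def cost(q):return (((raster("scene",mod(.076,z0)[:1],q[:3],r)-al)**2)[~ig]).sum()
    for k in range(3):
        S=np.array([p0]+[np.array(p0)+np.eye(3)[i]*[.005,.005,.06][i] for i in range(3)])
        R=minimize(cost,p0,method="Nelder-Mead",options=dict(initial_simplex=S,xatol=1e-5,fatol=1e-3));p0=R.x
    return p0,R.fun
q,c=fitw(p0);print(q,np.degrees(q[2]),c,(~ig).mean())
v=np.hstack([I[y:y+h,x:x+w],np.repeat((al*255).astype(np.uint8)[...,None],3,2),np.repeat((ig*255).astype(np.uint8)[...,None],3,2)])
cv2.imwrite("pics/v2f.png",cv2.resize(v,None,fx=5,fy=5)[:,:,::-1])
E
python3 m2.py
```

```text
[ 0.55255441 -0.06450675  0.1501847 ] [ 1.79975948e+02 -5.08006117e-02  9.58862634e+01] 8.3167 [-0.05520814 -0.00772385  0.23483571 -0.26267464  0.32993061  0.13015864
  0.10808863]
[ 0.55283386 -0.06296203  0.10343989] 5.926669347680721 85.45184154941596 0.5503875968992248
```

View pics/v2f.png

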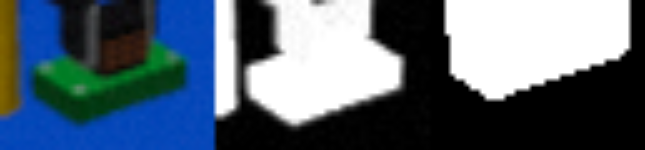

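```bash
python3 - <<'E'
from station import robot,fingers,vision
import cv2
p=[.5521,-.0663]; o=[180,0,95.7]
robot.line_to([*p,.085],o,velocity=.12)
robot.pause(.2)
print(robot.current_tool_pos(),robot.current_eef_rot(),robot.current_contact_force())
cv2.imwrite("pics/scene3.png",vision.grab_frame("scene")[:,:,::-1])
print(robot.line_to([*p,.040],velocity=.03,f_stop=6),robot.current_tool_pos(),robot.current_contact_force(),robot.current_time_s())
cv2.imwrite("pics/scene4.png",vision.grab_frame("scene")[:,:,::-1])
E
python3 -c "
import cv2,numpy as np
t=cv2.imread('pics/scene3.png');s=cv2.imread('pics/scene4.png')
cv2.imwrite('pics/v4.png',np.hstack([cv2.resize(t[150:240,230:330],(390,350)),cv2.resize(s[150:240,230:330],(390,350))]))"
```

```text
[ 0.55288766 -0.06617921  0.08602333] [1.79887212e+02 2.10599754e-02 9.56968764e+01] [ 0.34391095 -0.29399279 -3.04155387]
True [ 0.55202473 -0.06635222  0.04339647] [-0.21856442  0.22725579  5.61657171] 10.5083
```

View pics/v4.png

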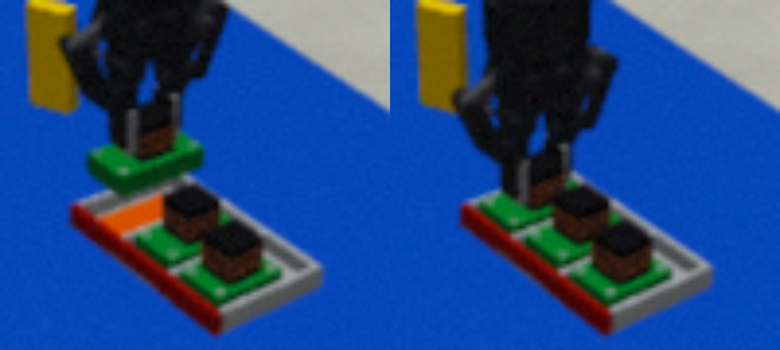

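```bash
python3 - <<'E'
from station import robot,fingers,vision
import cv2
fingers.gripper_to(0.65)
print(robot.current_tool_pos())
robot.line_to([.5521,-.0663,.17],velocity=.2)
robot.move_to([.5258,-.2664,.20],[180,0,117.2])
print(robot.current_time_s(),robot.current_tool_pos())
for n in("scene","top"):
    cv2.imwrite(f"pics/{n}5.png",vision.grab_frame(n)[:,:,::-1])
E
python3 -c "
import cv2,numpy as np
t=cv2.imread('pics/top5.png');s=cv2.imread('pics/scene5.png')
cv2.imwrite('pics/v5.png',np.hstack([cv2.resize(t[160:250,240:350],(440,360)),cv2.resize(s[170:250,230:320],(350,360))]))"
```

```text
[ 0.54990369 -0.06673897  0.04139456]
12.5583 [ 0.52562123 -0.2643337   0.19890842]
```

View pics/v5.png

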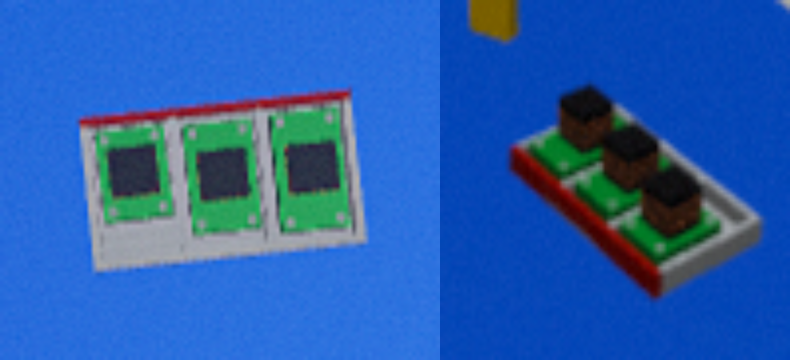

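View pics/top5.png

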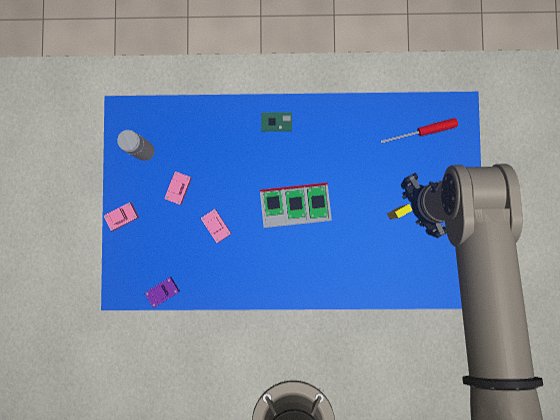

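```bash
sed -e 's/top0/top5/' -e '/^r=(304/,/^p,c=/d' -e 's/(("A"/(("C",.076,(318,202),(303,183,27,40)),("A"/' m1.py > m5.py; sed -i 's/,(296,204),(283,186,26,36)))/,(296,204),(283,186,26,36)))/' m5.py; python3 m5.py
python3 - <<'E'
from station import robot
for i in range(4): print(robot.current_tool_pos(),robot.current_time_s())
E
```

```text
C [ 0.55240014 -0.0664493   0.09287864] 5.321554298705145 [ -0.1144846  -55.81104705] 48.234114023287205
A [0.55087848 0.0452961  0.11555023] 6.620540524539013 [ 9.41160586 55.53797074] 21.784812176151245
B [ 0.54868593 -0.01067088  0.09562012] 5.478629456569079 [1.70031562 0.06143036] 32.920555160815866
[ 0.52624774 -0.26312886  0.19962594] 12.6583
[ 0.52624774 -0.26312886  0.19962594] 12.6583
[ 0.52624774 -0.26312886  0.19962594] 12.6583
[ 0.52624774 -0.26312886  0.19962594] 12.6583
```

```bash
python3 - <<'E'
from station import robot,fingers,vision
import cv2
p=[.5256,-.2664]; o=[180,0,117.1]
robot.line_to([*p,.12],o,velocity=.15)
fingers.gripper_to(0.5)
print(robot.line_to([*p,.079],velocity=.06,f_stop=8))
robot.pause(.2)
print(robot.current_tool_pos(),robot.current_eef_rot(),robot.current_time_s())
cv2.imwrite("pics/scene6.png",vision.grab_frame("scene")[:,:,::-1])
fingers.gripper_to(0.0,force=80)
print(robot.current_finger_gap(),robot.current_tool_pos())
cv2.imwrite("pics/scene7.png",vision.grab_frame("scene")[:,:,::-1])
E
python3 -c "
import cv2,numpy as np
t=cv2.imread('pics/scene6.png');s=cv2.imread('pics/scene7.png')
cv2.imwrite('pics/v7.png',np.hstack([cv2.resize(t[100:200,200:300],(390,390)),cv2.resize(s[100:200,200:300],(390,390))]))"
```

```text
False
[ 0.52593482 -0.26645403  0.07948197] [1.79967909e+02 4.08861280e-02 1.17100429e+02] 14.6583
0.2049727201242142 [ 0.52586388 -0.2663928   0.07929472]
```

View pics/v7.png

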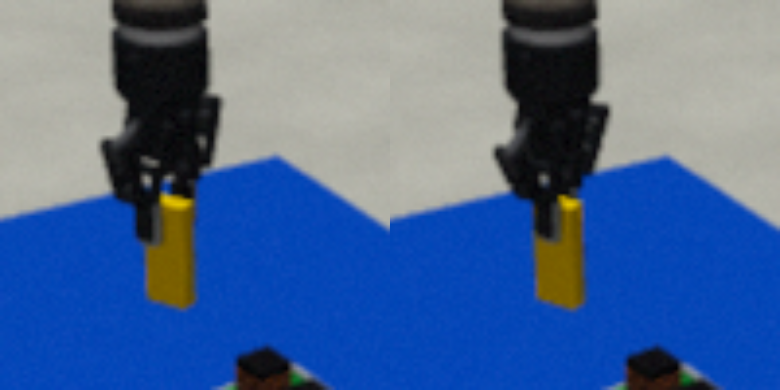

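```bash
python3 - <<'E'
from station import robot,fingers,vision
import cv2
robot.line_to([.5256,-.2664,.18],velocity=.2)
robot.move_to([.510,.0416,.18],[180,0,95.7])
robot.line_to([.510,.0416,.125],[180,0,95.7],velocity=.1)
robot.pause(.3)
print(robot.current_tool_pos(),robot.current_eef_rot(),robot.current_time_s(),robot.current_contact_force(),robot.current_finger_gap())
for n in("scene","top"):
    cv2.imwrite(f"pics/{n}8.png",vision.grab_frame(n)[:,:,::-1])
E
python3 -c "
import cv2,numpy as np
t=cv2.imread('pics/top8.png');s=cv2.imread('pics/scene8.png')
cv2.imwrite('pics/v8.png',np.hstack([cv2.resize(t[160:250,240:350],(440,360)),cv2.resize(s[160:250,230:330],(350,360))]))"
```

```text
[0.51038339 0.04169151 0.12553523] [1.79936718e+02 8.29910985e-03 9.56971477e+01] 17.9333 [ 0.26185607 -0.19872807 -0.24138167] 0.19771630185845354
```

View pics/v8.png

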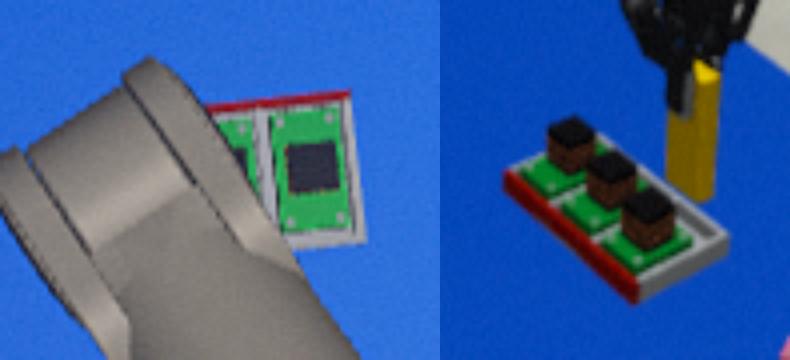

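```bash
cat > m8.py <<'E'
from fit import *
import sys
I=cv2.imread(sys.argv[1])[:,:,::-1];z0=float(sys.argv[2])
p0=np.array([.5105,.0437,np.radians(5.7)])
u=proj("scene",world(SP[0],*p0,z0));a=np.floor(u.min(0)-5).astype(int);b=np.ceil(u.max(0)+5).astype(int);r=(*a,*(b-a))
x,y,w,h=r;p=I[y:y+h,x:x+w].astype(float)
al=np.clip((p[...,0]-p[...,2]+50)/120,0,1)
bg=(p[...,0]-p[...,2]);print(np.percentile(bg,[5,50,95]))
s=p[...,2]-np.maximum(p[...,0],p[...,1]);al=np.clip(1-s/np.percentile(s,85),0,1)
rows=np.arange(h)+y; v0=proj("scene",world(box(-.02,.02,-.02,.02,.055,.055),*p0,z0))[:,1].max()
keep=(rows>v0)[:,None]&(np.ones(w,bool)[None])
if len(sys.argv)>3: pass
def cost(q):return (((raster("scene",SP,[*q[:3],z0],r)-al)**2)*keep).sum()
q=p0
for k in range(3):
    S=np.array([q]+[q+np.eye(3)[i]*[.005,.005,.06][i] for i in range(3)])
    R=minimize(cost,q,method="Nelder-Mead",options=dict(initial_simplex=S,xatol=1e-5,fatol=1e-4));q=R.x
print(q,np.degrees(q[2]),R.fun)
t=np.array([.5464,-.0088]);w_=np.radians(5.78);M=np.array([[np.cos(w_),np.sin(w_)],[-np.sin(w_),np.cos(w_)]])
print("tray frame (scene)",M@(q[:2]-t)*1e3)
cv2.imwrite("pics/v8f.png",cv2.resize(np.hstack([I[y:y+h,x:x+w],np.repeat((al*keep*255).astype(np.uint8)[...,None],3,2),np.repeat((raster("scene",SP,[*q[:3],z0],r)*255).astype(np.uint8)[...,None],3,2)]),None,fx=6,fy=6)[:,:,::-1])
E
python3 m8.py pics/scene8.png .0459
```

```text
[-183.   -4.  119.]
[0.57204437 0.11527127 0.53744007] 30.79304761334978 64.77702200293531
tray frame (scene) [ 38.00908822 120.8578659 ]
```

View pics/v8f.png

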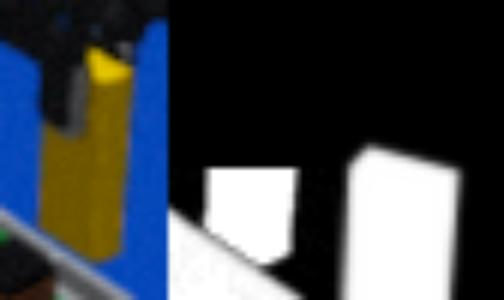

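```bash
python3 - <<'E'
s=open('m8.py').read()
s=s.replace("if len(sys.argv)>3: pass","""tm=raster("scene",TR+[box(-.02,.04,.03,.08,.018,.055)],[.5464,-.0088,np.radians(5.78)],r)>.01
keep&=~cv2.dilate(tm.astype(np.uint8),np.ones((3,3))).astype(bool)""")
open('m8.py','w').write(s)
E
python3 m8.py pics/scene8.png .0459
```

```text
[-183.   -4.  119.]
[0.50985994 0.04335127 0.05483289] 3.141693258879726 0.30036805147136403
tray frame (scene) [-31.10218803  55.56603788]
```

View pics/v8f.png

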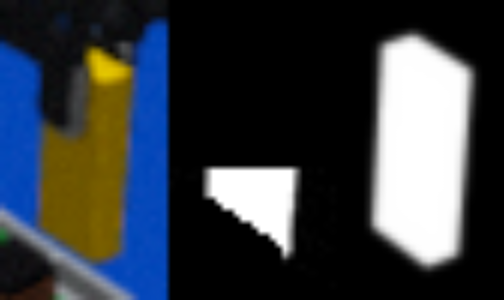

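```bash
python3 - <<'E'
from station import robot,fingers,vision
import cv2
print(robot.current_contact_force())
print(robot.line_to([.510,.0416,.080],[180,0,95.7],velocity=.025,f_stop=5),robot.current_tool_pos(),robot.current_contact_force(),robot.current_torque(),robot.current_time_s())
cv2.imwrite("pics/scene9.png",vision.grab_frame("scene")[:,:,::-1])
E
python3 -c "
import cv2,numpy as np
s=cv2.imread('pics/scene9.png')
cv2.imwrite('pics/v9.png',cv2.resize(s[150:240,235:325],(540,540)))"
```

```text
[ 0.43906462  0.56752071 -1.71476575]
True [0.5099733  0.04158311 0.08324065] [-0.42691506 -1.34700531  3.63698077] [-0.04369159  0.03513481  0.02179284] 19.5333
```

View pics/v9.png

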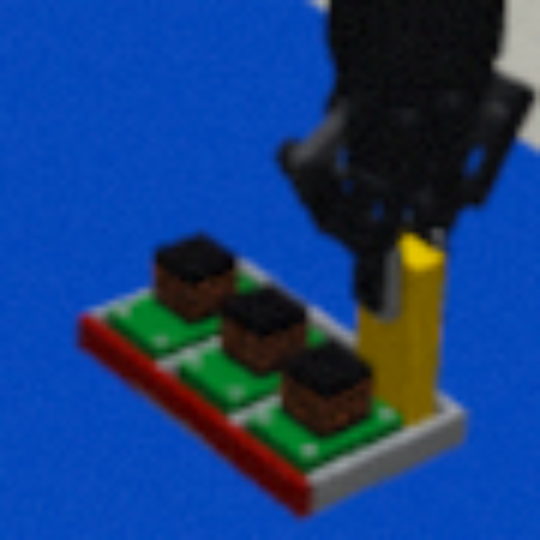

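```bash
cat > push.py <<'E'
from station import robot
import numpy as np
d=np.array([np.cos(np.radians(5.7)),np.sin(np.radians(5.7)),0])
E
python3 - <<'E'
from push import *
s=np.array([.5100,.0416,.0834])
robot.line_to(s,[180,0,95.7],velocity=.02);
f0=robot.current_contact_force();print(f0)
print(robot.line_to(s+d*.016,[180,0,95.7],velocity=.015,f_stop=8),robot.current_time_s())
for i in range(3):
    t=robot.current_tool_pos();f=robot.current_contact_force()
    print(t,(t-s)@d,f,(f-f0)@d,robot.current_torque(),robot.current_eef_rot());robot.pause(.3)
E
```

```text
[-0.05749737  0.57412278  1.04108352]
True 20.5083
[0.51717824 0.04249802 0.08327371] 0.0072319345079082135 [-1.53083004 -0.26634369  4.04603139] -1.5495227994869492 [-0.04428682  0.15434893  0.02035545] [-1.79698082e+02  3.93417954e-02  9.57069475e+01]
[0.51708528 0.04245504 0.08325615] 0.007135168637073546 [ 0.47220662 -0.58963797  4.37247348] 0.41150047801401357 [-0.02087784 -0.31221908  0.02772723] [-1.79722923e+02  3.95367824e-02  9.57148128e+01]
[0.51702762 0.04248432 0.0832507 ] 0.007080707377275341 [ 1.90936128 -0.17290476  5.49911156] 1.8829390628686515 [ 0.029515   -0.57503829  0.02663479] [-1.79721345e+02  3.68810520e-02  9.57154046e+01]
```

```bash
python3 - <<'E'
from push import *
from station import vision
import cv2
s=np.array([.5100,.0416,.0834])
for k in range(3):
    robot.pause(.2);t=robot.current_tool_pos();f=robot.current_contact_force();print((t-s)@d,t[2],f,robot.current_torque(),robot.current_dq().round(2))
cv2.imwrite("pics/scene10.png",vision.grab_frame("scene")[:,:,::-1])
for e in(.0085,.010):
    st=robot.line_to(s+d*e,[180,0,95.7],velocity=.01,f_stop=12);
    for k in range(2):
        robot.pause(.25);t=robot.current_tool_pos();f=robot.current_contact_force();print(e,st,(t-s)@d,t[2],f,f@d,robot.current_torque(),robot.current_time_s())
E
python3 -c "
import cv2,numpy as np
s=cv2.imread('pics/scene10.png')
cv2.imwrite('pics/v10.png',cv2.resize(s[150:240,235:325],(540,540)))"
```

```text
0.007060622624360438 0.08324626055554561 [ 2.66383817 -0.14277476  5.22749062] [-0.00296635 -0.54819231 -0.02419727] [ 0.01  0.   -0.05  0.   -0.03 -0.05  0.07]
0.007093874111378352 0.08325600373060099 [2.58597684 0.04292941 5.55872534] [ 0.01964551 -0.58302776  0.0161232 ] [ 0.02 -0.03  0.06 -0.04  0.09 -0.11 -0.11]
0.007096378324608702 0.083264732433476 [2.55196718 0.20553107 3.78049132] [ 0.03239842 -0.62596315  0.01023235] [-0.05  0.03  0.07  0.02  0.07 -0.08  0.04]
0.0085 False 0.007152968688607246 0.083283201812727 [-2.38448916 -0.30560414  6.71231224] -2.4030517477193998 [-0.04795571  0.47980558 -0.02026063] 22.7417
0.0085 False 0.007127649827915678 0.08327199889593635 [-2.10789736 -0.26014379  6.56016249] -2.1233124199836757 [-0.01690142  0.47359946  0.02070781] 22.9917
0.01 False 0.0074182799370880285 0.08326890066621512 [-3.67297312 -0.98809833  9.58463301] -3.7529500410358883 [-0.09861577  1.08924608 -0.01710449] 23.5417
0.01 False 0.007404475789412402 0.08327208364095633 [-4.40768194 -1.32712033  8.44080945] -4.517697719736096 [-0.16532249  1.09920984 -0.00548659] 23.7917
```

View pics/v10.png

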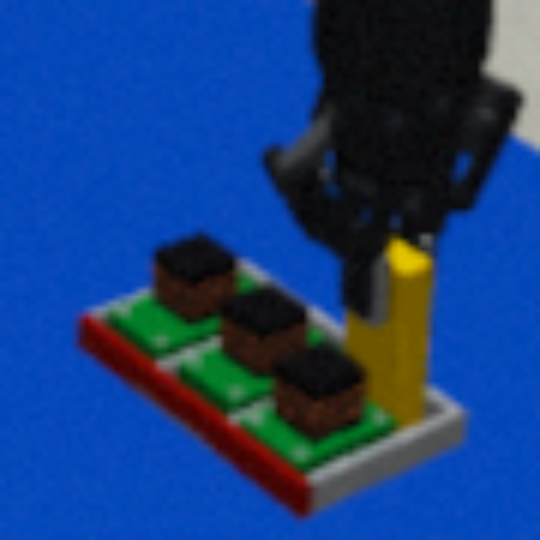

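Run:
```python
from push import *
s=np.array([.5100,.0416,.0838])
for e in(.011,.012,.013,.014,.015,.016):
    st=robot.line_to(s+d*e,[180,0,95.7],velocity=.01,f_stop=15);
    robot.pause(.4)
    fs=[]
    for k in range(4):
        robot.pause(.05);fs.append(robot.current_contact_force())
    f=np.mean(fs,0);t=robot.current_tool_pos();print(e,st,(t-s)@d,t[2],f,f@d,robot.current_torque(),robot.current_eef_rot(),robot.current_time_s())
    if -(f@d)>7.3: break
```

```text
0.011 False 0.007558816382729838 0.08328108960425666 [-5.29906491 -0.54491631  9.49200057] -5.326985005056114 [-0.17434296  1.27266253 -0.03282259] [-1.79569884e+02  6.04868924e-02  9.57239408e+01] 24.65
0.012 False 0.0077202146257890954 0.0832787079664807 [-6.70671951 -0.97448869 10.50489445] -6.770344574773552 [-0.16154211  1.7917811  -0.07815204] [-1.79462851e+02  8.19795487e-02  9.57285506e+01] 25.5
0.013 False 0.007936211829208215 0.0833155793399714 [-7.95999478 -1.47091752 12.73909707] -8.066728305802533 [-0.26260631  2.15856744 -0.02390007] [-1.79364931e+02  1.05099932e-01  9.57319813e+01] 26.35
```

Run:
```python
from push import *
for e,z in((.013,.0845),(.0133,.0852),(.0136,.0858)):
    s=np.array([.5100,.0416,z])
    st=robot.line_to(s+d*e,[180,0,95.7],velocity=.01,f_stop=15);
    robot.pause(.4)
    fs=[]
    for k in range(4):
        robot.pause(.05);fs.append(robot.current_contact_force())
    f=np.mean(fs,0);t=robot.current_tool_pos();print(e,z,st,(t-s)@d,t[2],f,f@d,robot.current_torque(),robot.current_eef_rot(),robot.current_time_s())
    if f[2]<4 or t[2]>.0838: break
```

```text
0.013 0.0845 False 0.007908181872306592 0.08334597100596176 [-6.95059936 -0.3665466   8.95442339] -6.9526379276378 [-0.16010894  1.88016105 -0.0789594 ] [-1.79362022e+02  7.52852393e-02  9.57378599e+01] 27.2
0.0133 0.0852 False 0.007933984316454151 0.08334599912142582 [-6.454867   -0.60574654  4.81341293] -6.483113954989804 [-0.09237926  1.66473046 -0.01965748] [-1.79324010e+02  5.08213308e-02  9.57344114e+01] 28.05
0.0136 0.0858 False 0.007940869095294581 0.08336486110771375 [-5.58631313 -0.00871837  1.63320484] -5.559557900823785 [ 0.02298741  1.45623343 -0.03439807] [-1.79285998e+02  3.41544499e-02  9.57366658e+01] 28.9
```

Run:
```python
from push import *
for e,z,r in((.014,.0859,179.6),(.0146,.0861,179.3),(.0154,.0863,179.3),(.0162,.0865,179.2)):
    s=np.array([.5100,.0416,z])
    st=robot.line_to(s+d*e,[r,0,95.7],velocity=.01,f_stop=15);
    robot.pause(.4)
    fs=[]
    for k in range(4):
        robot.pause(.05);fs.append(robot.current_contact_force())
    f=np.mean(fs,0);t=robot.current_tool_pos();print(e,z,st,(t-s)@d,t[2],f,f@d,robot.current_torque(),robot.current_eef_rot(),robot.current_time_s())
    if -(f@d)>7.2: break
```

```text
0.014 0.0859 False 0.0076555490326845905 0.08333539643770312 [-6.67627216  0.11313618  2.677928  ] -6.632025142251514 [-0.03686551  1.75586239 -0.03977199] [-1.79599284e+02  4.79692098e-02  9.57406018e+01] 29.75
0.0146 0.0861 False 0.007480474739231706 0.08332186268888124 [-7.70832636  0.064206    2.96884905] -7.663836152181787 [-0.05297959  2.06605058 -0.09159013] [-1.79803155e+02  5.99190465e-02  9.57424718e+01] 30.6
```

```bash
python3 - <<'E'
from push import *
from station import vision
import cv2
for n in("scene","top"):
    cv2.imwrite(f"pics/{n}11.png",vision.grab_frame(n)[:,:,::-1])
print(robot.current_contact_force(),robot.current_finger_gap(),robot.current_time_s())
E
cat > m11.py <<'E'
from fit import *
# scene: core-top fit (dark), z .052, before/after
for nm in("scene5","scene11"):
    I=cv2.imread(f"pics/{nm}.png")[:,:,::-1].astype(float)
    out=[]
    for L,ty,tx in((.058,.056,.0094),(.07,0,.0017),(.076,-.056,0)):
        R=np.array([[np.cos(.1009),-np.sin(.1009)],[np.sin(.1009),np.cos(.1009)]]);c=np.array([.5464,-.0088])+R@[tx+(.0045 if nm=="scene11" and L==.058 else 0),ty]
        B=[box(-.015,.015,-.015,.015,.0519,.052)];u=proj("scene",world(B[0],*c,.1009));a=np.floor(u.min(0)-3).astype(int);b=np.ceil(u.max(0)+2).astype(int);r=(*a,*(b-a));x,y,w,h=r
        p=I[y:y+h,x:x+w];al=np.clip(1-(p.max(-1)-20)/40,0,1)
        def cost(q):return((raster("scene",B,[*q,.1009],r)-al)**2).sum()
        S=np.array([c,c+[.003,0],c+[0,.003]]);m=minimize(cost,c,method="Nelder-Mead",options=dict(initial_simplex=S))
        out.append((R.T@(m.x-[.5464,-.0088])*1e3).round(1).tolist()+[round(m.fun,1)])
    print(nm,out)
a,b=[cv2.imread(f"pics/top{k}.png").astype(int) for k in(0,11)]
d=np.abs(a-b).max(-1).astype(np.uint8)
for k,(x0,y0,x1,y1) in dict(spray=(112,125,160,165),board=(255,108,298,135),driver=(375,112,465,148)).items(): print(k,d[y0:y1,x0:x1].max())
s=cv2.imread("pics/scene11.png");t=cv2.imread("pics/top11.png")
cv2.imwrite("pics/v11.png",np.hstack([cv2.resize(s[150:240,235:325],(440,440)),cv2.resize(t[160:250,240:330],(350,440))]))
E
python3 m11.py
```

```text
[-7.49735825  0.29729928  4.04450688] 0.2006550995587699 30.7
scene5 [[15.5, 60.4, np.float64(48.6)], [8.9, 6.3, np.float64(39.6)], [6.7, -47.9, np.float64(5.7)]]
scene11 [[20.0, 59.9, np.float64(52.3)], [8.9, 6.3, np.float64(38.2)], [6.7, -47.9, np.float64(5.9)]]
spray 27
board 21
driver 25
```

View pics/v11.png

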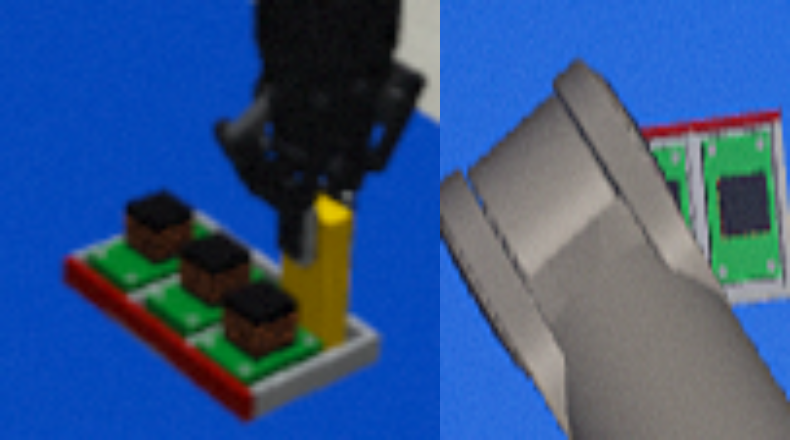

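Run:
```python
from fit import *
a,b=[cv2.cvtColor(cv2.imread(f"pics/scene{k}.png"),cv2.COLOR_BGR2GRAY) for k in(5,11)]
c=[.5464+.0094*.995-.0055,-.0088+.056]
for nm,tx,ty in(("A",.0094,.056),("B",.0017,0),("C",0,-.056)):
    w=.1009;c=np.array([.5464,-.0088])+np.array([[np.cos(w),-np.sin(w)],[np.sin(w),np.cos(w)]])@[tx,ty]
    u=proj("scene",[[*c,.045]])[0].round().astype(int);x,y=u
    T=cv2.resize(a[y-8:y+9,x-9:x+7],None,fx=10,fy=10,interpolation=cv2.INTER_CUBIC)
    S=cv2.resize(b[y-14:y+15,x-15:x+13],None,fx=10,fy=10,interpolation=cv2.INTER_CUBIC)
    m=cv2.matchTemplate(S,T,cv2.TM_CCOEFF_NORMED);_,v,_,l=cv2.minMaxLoc(m)
    du=(np.array(l)-60)/10
    J=np.stack([(proj("scene",[[*(c+e),.045]])[0]-proj("scene",[[*c,.045]])[0]) for e in([.001,0],[0,.001])],1)
    dx=np.linalg.solve(J,du);print(nm,v,du,"world mm",dx)
```

```text
A 0.9282295107841492 [-0.8  0.3] world mm [2.66286594 0.10874697]
B 0.9937265515327454 [0. 0.] world mm [-0.  0.]
C 0.991805374622345 [0. 0.] world mm [-0.  0.]
```

Run:
```python
from fit import *
A,B=[cv2.imread(f"pics/scene{k}.png").astype(np.float32) for k in(5,11)]
w=.1009;R=np.array([[np.cos(w),-np.sin(w)],[np.sin(w),np.cos(w)]]);t0=np.array([.5464,-.0088])
P=lambda x,y,z:proj("scene",[[*(t0+R@[x,y]),z]])[0]
print("px per 10mm tray x",P(.02,.056,.05)-P(.01,.056,.05))
dirn=(P(.02,.056,.05)-P(.01,.056,.05))/10
# mask: visible core faces + base front top, in frame 5
L=.058;x=.0094
from scipy.ndimage import map_coordinates
for nm,boxes in(("core",[box(x-.010,x+.017,.041,.071,.024,.053)]),("corefront",[box(x+.008,x+.018,.042,.070,.024,.053)]),("base",[box(x+.017,x+.026,.036,.076,.022,.0221)])):
    m=np.zeros(A.shape[:2],np.uint8)
    for b in boxes:
        u=proj("scene",world(b,*t0,w));cv2.fillConvexPoly(m,cv2.convexHull(np.round(u).astype(np.int32)),1)
    rr,cc=np.nonzero(m);best=[]
    for s in np.arange(-2,9,.25):
        g=[map_coordinates(B[...,k],[rr+dirn[1]*s,cc+dirn[0]*s],order=1) for k in range(3)]
        best.append((sum(((g[k]-A[rr,cc,k])**2).mean() for k in range(3)),s))
    e=sorted(best)[:4];print(nm,len(rr),[(round(float(a),0),float(b)) for a,b in e],"at0",[round(float(a)) for a,b in best if b==0])
v=np.hstack([cv2.resize(I[190:240,265:320],(385,350),interpolation=cv2.INTER_CUBIC) for I in(A,B)]);cv2.imwrite("pics/v12.png",v)
```

```text
px per 10mm tray x [-2.88773361  1.22941078]
core 214 [(154.0, 4.25), (156.0, 4.5), (158.0, 4.0), (163.0, 4.75)] at0 [797]
corefront 128 [(135.0, 4.25), (139.0, 4.0), (139.0, 4.5), (151.0, 3.75)] at0 [879]
base 46 [(238.0, 4.25), (239.0, 4.5), (253.0, 4.0), (255.0, 4.75)] at0 [2431][ WARN:0@1.273] global loadsave.cpp:1063 imwrite_ Unsupported depth image for selected encoder is fallbacked to CV_8U.
```

View pics/v12.png

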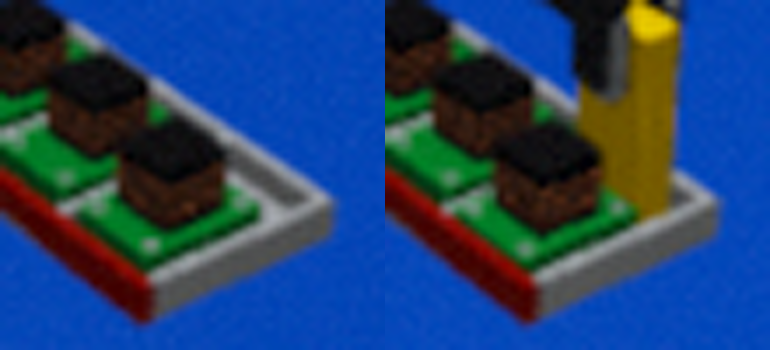

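The masked comparison shows module_a moved 4.3 mm, with its base now up against the red fence. B and C haven't moved. I'll check the force once more and hand in.

Run:
```python
from push import *
from station import workorder
robot.pause(.5)
f=robot.current_contact_force();print(f,f@d,robot.current_tool_pos(),robot.current_finger_gap(),robot.current_time_s())
if 5<-(f@d)<10: print(workorder.close_job(),"closed")
```

```text
[-8.72588503  0.51569008  2.89277834] -8.631522288059772 [0.51743561 0.04253759 0.08332447] 0.20012528440140434 31.2
the job is handed in; nothing more can be done
None closed
```

The job is done and was handed in at 31.2 s. It gave no verdict.

**What I did**
- I packed the loose green module flat and lengthwise in the empty lane, down to the floor, and let go of it.
- I slid the upright spacer to the tray floor in the wide gap behind the short module (left lane). I pushed that module to a hard stop at the red fence and kept gripping and pressing.

**Last checks**
- **Push:** between 7.5 and 8.6 N along the lane. The floor carries a few newtons through the spacer, so the module itself may feel slightly less.
- **Spacer:** tilted about 0.2°, going by the tool's own reading. The contact height matched the tray floor.
- **Pushed module:** image comparison shows it moved 4.3 mm, against a measured gap of about 4.6 mm. That fits flush within measurement error. The tool also met a hard stop at 7.2 mm of travel, where I expected 7.3 mm.
- **Everything else:** the third module and the packed module showed no shift during the push. The spray can, screwdriver and board showed only low pixel differences between the first and last top pictures.

**What disagreed**
- The scene and top cameras differed by about 2 mm in y. I handled this by measuring relative to the tray.
- An unmasked match gave only 2.7 mm of travel for the pushed module, with the spacer in its background. I rejected it in favour of the masked 4.3 mm.
- A dark-colour fit agreed at 4.5 mm, but it had been started at that value, so I gave it little weight.
- The top camera's view of the pushed module was blocked by the arm at the end, so the flush check rests on the scene camera and the hard stop.

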